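# Tire levers over the edge

## Task

Get the tire levers ready to be taken from below: first push the half-open drawer fully shut, then slide the white tire lever trio along the top of the drawer unit until it sticks out squarely over the front edge (the edge above the drawer), tips first, with its orange stripe lying right on that edge. Only push with the fingers: do not pick the levers up or let them fall. Leave everything else where it lies.

Things in the scene. Friction and masses are not known exactly. Their poses are not given: they have to be found in the camera images.
- unit: low drawer unit standing fixed on the table: 340 mm deep (its x), 260 mm wide (its y), 75 mm high, with a flat grey top and green sides. Origin at the centre of its underside. Its -x axis points out of the front, where the blue drawer is; the unit faces roughly the robot's right (world -y)
- edge (a point): middle of the unit's front top edge, 170 mm from the unit's centre along its -x, 75 mm above the table; axes as the unit's. The levers are to stick out over this straight edge
- drawerbox (a joint): how far the drawer is pulled out (m): 0 is fully shut (its front then flush with the unit's front edge); it slides along the unit's x, stays where left and takes about 2 N to push
- drawer_front (a point): centre of the drawer's flat blue front face (234 mm wide, 8 to 64 mm above the table); no handle stands out from it; it moves with the drawer
- trio: three white plastic tire levers side by side in an orange clip, one flat rigid piece 120 mm long (x), 62 mm wide (y), 8 mm thick, 70 to 130 g, lying on top of the drawer unit with the tips (its -x end) towards the front edge, turned up to 17 degrees from square to it. Origin at the centre of its underside
- stripe (a point): middle of the orange stripe (the clip), 14 mm wide, running across the trio's top; 20 mm from the trio's centre towards its tips, so 40 mm from the tip end; on the top face
- spoke_key: round steel spoke key, 32 mm across with four small nibs (44 mm over them), 7 mm high, lying on top of the drawer unit near its back; origin at the centre of its underside; a bystander
- seat_clamp: chrome seat clamp, a ring 38 mm across and 15 mm high with a bolt lug, lying on top of the drawer unit near its back; origin at the centre of its underside; a bystander
- headlamp: green plastic headlamp, 55 x 54 x 58 mm, on the table; origin at the centre of its underside; a bystander
- bolt_dish: round glass dish of bolts, 100 mm across, 30 mm high, on the table; origin at the centre of its underside; a bystander
- pedal: black bicycle pedal with orange reflector, 95 x 110 x 25 mm, on the table; origin at the centre of its underside; a bystander
- multi_tool: red folded multi-tool, 80 x 34 x 21 mm, on the table; origin at the centre of its underside; a bystander
There are look-alikes about, which are no part of the job. Of the things like the trio, leave any that is blue or brown; of the rest the larger one is meant.

How it is judged:
By the outcome, as a careful person would: the job done as asked, in the order asked, and still so for the second after the job is handed in, with the robot touching nothing.
It also fails if it takes over 53 s, if anything falls off the work surface, if the arm or the gripper's body presses on something with over 40 N, if the wrist force passes 120 N, or if a joint passes its speed limit or range.

## Robot

A 7-joint arm with a two-finger parallel gripper is mounted at the origin on the work surface. World frame = base frame: x ahead of the robot, y to its left, z up, the work surface at z = 0. Lengths are in m, angles in rad, forces in N, time in s.
With the tool pointing down it reaches from about 0.4 to 0.85 m from the base axis. Payload 6.9 kg.
Tool frame: the origin (TCP) lies on the mounting face of the last link; the fingertips stand 173 mm ahead of it and the grasp point (between the pads) lies 155 mm ahead of it; z points along the fingers, y is the direction in which the jaws open and shut (so a half turn about z gives the same grasp; the last joint's range is limited). The gripper opens to 85 mm and grips with 20 to 120 N. Pads are 22 mm wide; open, the fingers measure 114 mm over their backs; the gripper's body (76 mm by 85 mm) begins 54 mm behind the grasp point. The pads swing forward as they close: fully open they stand 13 mm farther back than shut.
Start: joints at [-1.079, 0.507, -0.238, 1.5, 0.126, 1.149, -0.155], TCP at [0.235, 0.579, 0.405] pointing down, gripper open.
Joint ranges: [-3.08, 3.08], [-0.24, 2.05], [-1.43, 1.35], [0, 2.5], [-1.52, 4.66], [0.17, 1.96], [-2.89, 2.89]. Speed limits (rad/s): [2.39, 2.39, 3.14, 3.14, 3.14, 3.14, 3.14].

## Interface

Orientations are given as a rotation vector (axis times angle).
In Python, from workcell import robot gives the robot as it stands.
- The arm moves only by the tool play_rows, never from a script. Its argument "moves" is text: rows parted by semicolons, each of 7 numbers parted by spaces: the shift along the tool's x, y, z in cm, then the turn, a rotation vector about the tool's x, y, z in rad, then the closure, from 0 (fully open) to 1 (shut). In form: x y z wx wy wz gripper; .... A call has exactly 8 rows; each row is the pose to reach, as a shift and turn from the pose measured when the call began, along the tool's axes at that moment; what a row does not reach only later rows make up. A row lasts 1/10 s, in which the tool goes at most 50 mm and 8.59 degrees, less where a joint would pass 70% of its speed; a pose out of reach is approached as far as the arm can. A call with a gripper value outside its range is refused whole. The fingers move at their own pace and stop on an object; "squeeze" is the grip in N (left out, the last holds). Time passes only in rows, so rows that repeat a pose let the fingers close, or fill a call up. It gives the time, the measured TCP pose, the force and the opening at its end, in the units of the state.
- robot.state(): the state, without advancing time (a new reading comes with each control period).
- robot.snapshot(name): name is "side" or "top"; returns the picture (420x560x3 uint8, red, green, blue); there is no depth.
- robot.get_calibration(name): a dict with "intrinsics" (3x3 intrinsics, pixels), "k1" (the pictures are not rectified: a ray, as slopes to the right and down, at radius r is drawn at 1 + k1 r^2 times it, then the intrinsics apply), "R" (3x3) and "t" (3): a world point X has camera coordinates R X + t. Camera axes: x right, y down, z forward; pixel columns grow to the right and rows downward; lengths in m; the calibration is good to about 2 mm. A picture is of the moment at which its call begins. get_calibration takes no time and is no camera call.
- robot.sign_off(): hands the job in, once; it reports no verdict.
The state is a dict: "time_s": time; "qpos": joint angles; "joint_velocities": joint speeds; "joint_efforts": joint torques, N m; "position": TCP position; "eef_rot": TCP orientation; "ft_force": force on the tool from outside, world axes, zero at the start; "moment": the same for the moment, N m; "width": finger opening in m.
Only numpy, scipy, OpenCV 4.12 (cv2) and the standard library are available. Lean on these libraries where they do the work, as an engineer would, in place of code of your own. Each camera call takes 0.05 s, during which the arm holds its last target. There are 200 camera calls.

## Working session

There is one attempt and no reset: what is moved stays moved. The work goes in short steps, Python scripts to look and compute and a tool call to move; the robot and the scene stay as the last step left them, time stands still between calls to the robot, and variables do not carry over. Pictures are saved under pics/ and viewed, about 8 in all and at most 12, crops included, and the job is handed in when it is done.

Besides the shell and the picture viewer there is one more tool, called after ">>>" by a JSON object that holds its "fn" and its "kwargs". play_rows: Moves the arm, as the interface text tells. Its arguments: {"type":"object","properties":{"moves":{"type":"string"},"squeeze":{"type":"number"}},"required":["moves"]}

```bash
mkdir -p pics; ls
python3 - <<'E'
from workcell import robot
import cv2,numpy as np
for n in("top","side"):
    im=robot.snapshot(n); cv2.imwrite(f"pics/{n}0.png",im[:,:,::-1])
    c=robot.get_calibration(n); print(n,c)
print(robot.state())
E
```

```text
pics
top {'intrinsics': array([[462.70410713,   0.        , 275.77660979],
       [  0.        , 462.70410713, 209.5199908 ],
       [  0.        ,   0.        ,   1.        ]]), 'k1': 0.03775467756422579, 'R': array([[ 0.01512421, -0.99986992, -0.0056042 ],
       [-0.99676083, -0.01463394, -0.07908034],
       [ 0.07898805,  0.00678208, -0.99685249]]), 't': array([-0.01535888,  0.58905789,  1.32083906])}
side {'intrinsics': array([[415.08424794,   0.        , 284.04195918],
       [  0.        , 415.08424794, 205.25483176],
       [  0.        ,   0.        ,   1.        ]]), 'k1': 0.012410959378937748, 'R': array([[ 0.9205084 , -0.39021451, -0.01992262],
       [-0.29680922, -0.66518639, -0.68515061],
       [ 0.25410345,  0.63660011, -0.72812893]]), 't': array([-0.5404485 ,  0.22615772,  1.23076101])}
{'time_s': 0.1, 'qpos': array([-1.07946404,  0.50826771, -0.23749819,  1.50101819,  0.12571224,
        1.14890375, -0.15482003]), 'joint_velocities': array([-0.00037904, -0.0036261 ,  0.0002733 , -0.00155734,  0.00014341,
        0.00035653,  0.00163826]), 'joint_efforts': array([-4.09935004e-03, -6.21830034e+01, -2.19507314e+00, -2.50201607e+01,
        1.23611401e-02,  7.75984634e-03,  1.52199789e-05]), 'position': array([0.2352244 , 0.57886832, 0.40391163]), 'eef_rot': array([-6.02315001e-01, -3.08305196e+00,  2.49584179e-03]), 'ft_force': array([ 0.16670855, -0.35062342, -0.31950531]), 'moment': array([ 0.03707663, -0.00066119,  0.02588906]), 'width': 0.08529672296784745}
```

View pics/top0.png

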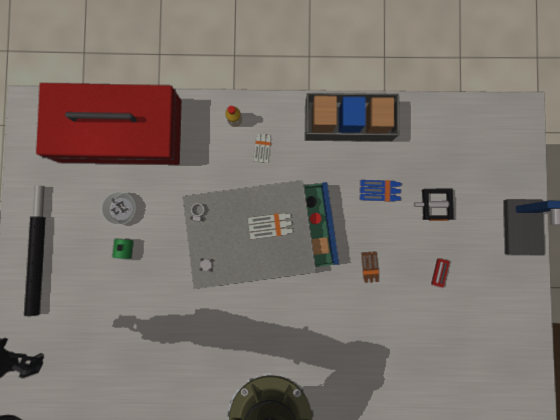

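View pics/side0.png

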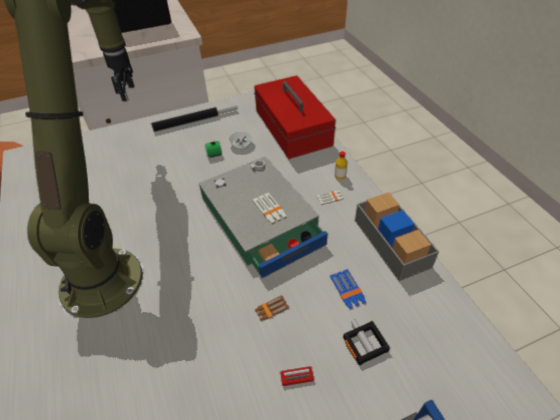

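Candidates for the trio: white on the unit (270,226), small white on the table (263,148), blue (380,190) and brown (370,266). Of the white ones, the larger is the one on the unit; I'll confirm this in a crop.

```bash
cat > h.py <<'E'
from workcell import robot
import cv2,numpy as np
from scipy.spatial.transform import Rotation as Rn
def cal(n):
    c=robot.get_calibration(n); return c["intrinsics"],np.array([c["k1"],0,0,0.]),c["R"],c["t"]
def pix2w(n,uv,z):
    K,d,R,t=cal(n); p=cv2.undistortPoints(np.array(uv,float).reshape(-1,1,2),K,d).reshape(-1,2)
    D=np.c_[p,np.ones(len(p))]@R; C=-R.T@t
    return C+D*((z-C[2])/D[:,2])[:,None]
def w2pix(n,X):
    K,d,R,t=cal(n); return cv2.projectPoints(np.array(X,float).reshape(-1,1,3),cv2.Rodrigues(R)[0],t,K,d)[0].reshape(-1,2)
def crop(n,f,u0,v0,w,h,s):
    im=robot.snapshot(n)[:,:,::-1]; np.save("last_"+n,im); cv2.imwrite("pics/"+f,cv2.resize(im[v0:v0+h,u0:u0+w],None,fx=s,fy=s,interpolation=cv2.INTER_CUBIC))
E
python3 -c "
from h import *
crop('top','top1.png',180,130,180,150,4)"
```

```text
(no output)
```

View pics/top1.png

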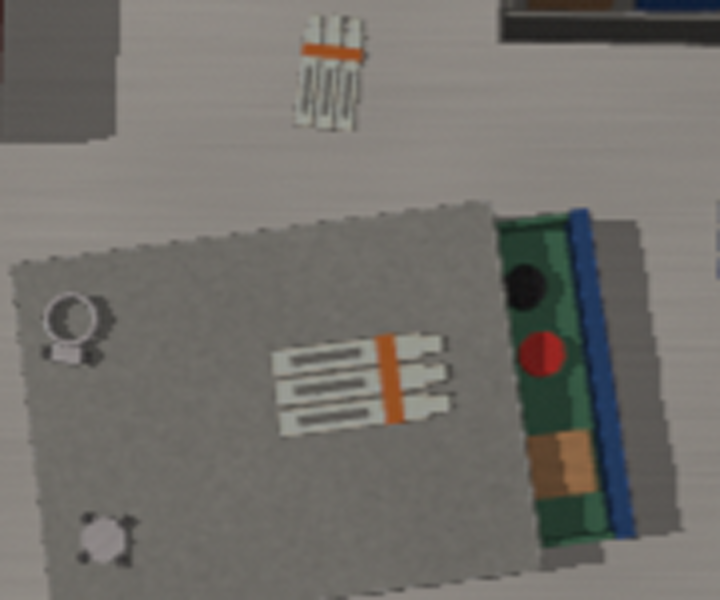

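Confirmed: the white trio on the unit (crop 275–450, 335–437, i.e. full-image centre about (270,226)) is clearly larger than the white one on the table (263,148). Now for the numbers.

```bash
cat >> h.py <<'E'
def c2w(c,z,n="top",o=(180,130),s=4): return pix2w(n,(np.array(c,float)+.5)/s-.5+np.array(o),z)
def tip(s=None,L=.173):
    s=s or robot.state(); R=Rn.from_rotvec(s["eef_rot"]).as_matrix(); return s["position"]+R[:,2]*L,R
E
python3 - <<'E'
from h import *
from scipy.optimize import least_squares
fl,fr,bl=c2w([(491,203),(541,572),(12,266)],.075)
f=c2w([(491,203),(541,572),(12,266)],.075)[:,:2]
mod=np.array([(-.17,.13),(-.17,-.13),(.17,.13)])  # +y side sign checked below
# front -x ~ world -y ; unit +y ~ -(...) : R=rot(psi)
def P(p,m): c,s=np.cos(p[2]),np.sin(p[2]); return m@np.array([[c,s],[-s,c]])+p[:2]
for sg in(1,-1):
    m=mod*[1,sg]; r=least_squares(lambda p:(P(p,m)-f).ravel(),[.5,0,1.57]); print(sg,r.x,np.degrees(r.x[2]),r.fun.round(4))
    if r.cost<1e-4: u=r.x
np.save("unit",u)
inv=lambda w:(w[:,:2]-u[:2])@np.array([[np.cos(u[2]),-np.sin(u[2])],[np.sin(u[2]),np.cos(u[2])]])
print("trio back corners, tips, stripe (unit frame)",inv(c2w([(272,352),(282,437),(443,335),(451,412),(390,379)],.083)).round(4))
w=c2w([(582,210),(627,538)],.064); print("drawer top front edge",inv(w).round(4),w.round(4))
print("edge",P(u,np.array([[-.17,0]])))
print(tip())
E
```

```text
1 [0.63772906 0.01814224 0.64303095] 36.842959599390454 [-0.2445  0.1005  0.1676 -0.0704  0.0769 -0.0301]
-1 [0.51531468 0.06863785 1.71609494] 98.32499709969181 [ 0.0003 -0.0005 -0.0008 -0.001   0.0004  0.0014]
trio back corners, tips, stripe (unit frame) [[-0.0045 -0.0453]
 [-0.004   0.0139]
 [-0.1236 -0.0416]
 [-0.122   0.012 ]
 [-0.0832 -0.0161]]
drawer top front edge [[-0.2333 -0.1179]
 [-0.2325  0.1143]] [[ 0.6657 -0.1452  0.064 ]
 [ 0.4359 -0.1779  0.064 ]]
edge [[ 0.53992863 -0.09957081]]
(array([0.2351217 , 0.57868788, 0.23102761]), array([[-9.26478846e-01,  3.76346526e-01, -4.90853344e-04],
       [ 3.76346846e-01,  9.26477988e-01, -1.26061948e-03],
       [-1.96649432e-05, -1.35266839e-03, -9.99999085e-01]]))
```

>>> {"fn": "play_rows", "kwargs": {"moves": "-60 -62.5 0 0 0 1.04 0.6;-60 -62.5 0 0 0 1.04 0.6;-60 -62.5 0 0 0 1.04 0.6;-60 -62.5 0 0 0 1.04 0.6;-60 -62.5 0 0 0 1.04 0.6;-60 -62.5 0 0 0 1.04 0.6;-60 -62.5 0 0 0 1.04 0.6;-60 -62.5 0 0 0 1.04 0.6"}}

```text
time_s: 0.95
position: [0.3834, 0.2055, 0.4049]
eef_rot: [2.06, 2.371, -0.002]
ft_force: [0.0, 0.9, 0.6]
width: 0.0342
```

```bash
cat >> h.py <<'E'
def goto(ux,uy,z,yaw=None):
    """print row for TCP above unit coords (m), TCP height z, tool x along unit +x"""
    s=robot.state(); R=Rn.from_rotvec(s["eef_rot"]); u=np.load("unit.npy") ; a=u[2] if yaw is None else yaw
    X=np.array([np.cos(u[2]),np.sin(u[2]),0]);Y=np.array([-X[1],X[0],0])
    T=np.array([u[0],u[1],z])+ux*X+uy*Y
    xa=np.array([np.cos(a),np.sin(a),0]); G=Rn.from_matrix(np.c_[xa,np.cross([0,0,-1],xa),[0,0,-1]])
    d=s["position"]-[u[0],u[1],0]
    print("row cm",(R.inv().apply(T-s["position"])*100).round(2),(R.inv()*G).as_rotvec().round(3))
    print("t",s["time_s"],"tcp unit",(d@X).round(4),(d@Y).round(4),d[2].round(4),"w",s["width"].round(4),"F unit",[(s["ft_force"]@v).round(2) for v in (X,Y,[0,0,1])],"q",s["qpos"].round(2))
E
python3 -c "
from h import *
goto(-.30,0,.40)"
```

```text
row cm [-45.4   11.3    0.53] [-0.     0.001 -0.005]Traceback (most recent call last):
  File "<string>", line 3, in <module>
    goto(-.30,0,.40)
    ~~~~^^^^^^^^^^^^
  File "h.py", line 25, in goto
    print("t",s["time_s"],"tcp unit",(d@X).round(4),(d@Y).round(4),d[2].round(4),"w",s["width"].round(4),"F unit",[(s["ft_force"]@v).round(2) for v in (X,Y,[0,0,1])],"q",s["qpos"].round(2))
                                                                                     ^^^^^^^^^^^^^^^^
AttributeError: 'float' object has no attribute 'round'
```

>>> {"fn": "play_rows", "kwargs": {"moves": "-45.4 11.3 0.5 0 0 0 0.6;-45.4 11.3 0.5 0 0 0 0.6;-45.4 11.3 0.5 0 0 0 0.6;-45.4 11.3 0.5 0 0 0 0.6;-45.4 11.3 0.5 0 0 0 0.6;-45.4 11.3 0.5 0 0 0 0.6;-45.4 11.3 0.5 0 0 0 0.6;-45.4 11.3 0.5 0 0 0 0.6"}}

```text
time_s: 1.75
position: [0.5332, -0.1654, 0.4008]
eef_rot: [2.06, 2.372, -0.001]
ft_force: [1.7, 1.7, -0.2]
width: 0.0339
```

```bash
sed -i 's/s\["width"\].round(4)/round(s["width"],4)/' h.py
python3 -c "
from h import *
goto(-.30,0,.23)"
```

```text
row cm [-6.57  1.66 17.09] [-0.     0.001 -0.005]
t 1.75 tcp unit -0.2341 0.0162 0.4008 w 0.0339 F unit [np.float64(1.41), np.float64(-1.96), np.float64(-0.15)] q [ 0.07  0.41  0.28  1.69 -0.13  1.05  0.53]
```

>>> {"fn": "play_rows", "kwargs": {"moves": "-6.5 1.6 0 0 0 0 0.6;-6.5 1.6 0 0 0 0 0.6;-6.5 1.6 4 0 0 0 0.6;-6.5 1.6 8 0 0 0 0.6;-6.5 1.6 12 0 0 0 0.6;-6.5 1.6 16 0 0 0 0.6;-6.5 1.6 18.5 0 0 0 0.6;-6.5 1.6 18.5 0 0 0 0.6"}}

```text
time_s: 2.55
position: [0.5567, -0.2269, 0.2121]
eef_rot: [-2.055, -2.367, 0.005]
ft_force: [-0.6, 0.6, 1.0]
width: 0.0343
```

```bash
python3 -c "
from h import *
goto(-.20,0,.215)
crop('side','side1.png',190,130,200,150,4)"
```

```text
row cm [ 9.84  0.13 -0.26] [-0.007 -0.003 -0.004]
t 2.55 tcp unit -0.2984 0.0018 0.2121 w 0.0343 F unit [np.float64(0.67), np.float64(0.53), np.float64(0.99)] q [ 0.21  0.69  0.22  1.79 -0.22  0.7   0.69]
```

View pics/side1.png

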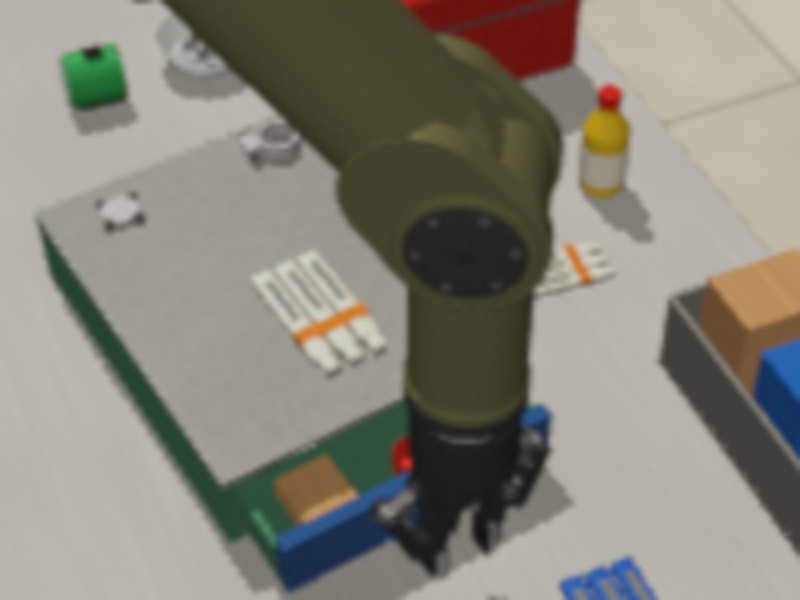

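The fingers (crop (440,560) and (490,545)) are just in front of the drawer's blue face. I'll push it shut.

>>> {"fn": "play_rows", "kwargs": {"moves": "2.5 0.1 0 0 0 0 0.6;4.5 0.1 0 0 0 0 0.6;5.5 0.1 0 0 0 0 0.6;6.5 0.1 0 0 0 0 0.6;7.7 0.1 0 0 0 0 0.6;8.9 0.1 0 0 0 0 0.6;10.1 0.1 0 0 0 0 0.6;11 0.1 0 0 0 0 0.6"}}

```text
time_s: 3.4
position: [0.543, -0.1171, 0.2145]
eef_rot: [-2.057, -2.37, 0.003]
ft_force: [0.9, -1.4, 0.6]
width: 0.0344
```

```bash
python3 -c "
from h import *
goto(-.181,0,.212)"
```

```text
row cm [ 0.68 -0.05  0.25] [-0.004 -0.002 -0.004]
t 3.4 tcp unit -0.1878 -0.0005 0.2145 w 0.0344 F unit [np.float64(-1.46), np.float64(-0.67), np.float64(0.61)] q [ 0.02  0.64  0.23  1.91 -0.24  0.62  0.54]
```

Creep up to the stop.

>>> {"fn": "play_rows", "kwargs": {"moves": "0.2 0 0.1 0 0 0 0.6;0.4 0 0.2 0 0 0 0.6;0.6 0 0.2 0 0 0 0.6;0.7 0 0.2 0 0 0 0.6;0.8 0 0.2 0 0 0 0.6;0.9 0 0.2 0 0 0 0.6;0.9 0 0.2 0 0 0 0.6;0.9 0 0.2 0 0 0 0.6"}}

```text
time_s: 4.2
position: [0.5419, -0.1118, 0.2124]
eef_rot: [2.063, 2.369, -0.007]
ft_force: [1.8, -10.8, -4.3]
width: 0.034
```

```bash
python3 -c "
from h import *
goto(-.181,0,.212)"
```

```text
row cm [ 0.14 -0.02  0.04] [-0.003  0.003 -0.007]
t 4.2 tcp unit -0.1824 -0.0002 0.2124 w 0.034 F unit [np.float64(-10.96), np.float64(-0.17), np.float64(-4.31)] q [ 0.01  0.64  0.24  1.92 -0.24  0.61  0.53]
```

Shut against its stop (11 N, stalled at the expected face position). Back off, rise.

>>> {"fn": "play_rows", "kwargs": {"moves": "-1 0 0 0 0 0 0.6;-3 0 0 0 0 0 0.6;-3 0 -3 0 0 0 0.6;-3 0 -7 0 0 0 0.6;-3 0 -11 0 0 0 0.6;0 0 -13 0 0 0 0.6;4 0.5 -13 0 0 0 0.6;8 1 -13 0 0 0 0.6"}}

```text
time_s: 5.0
position: [0.5409, -0.0303, 0.343]
eef_rot: [2.065, 2.366, -0.005]
ft_force: [1.6, 0.9, -1.1]
width: 0.0343
```

```bash
python3 -c "
from h import *
goto(.04,-.016,.30)"
```

```text
row cm [14.17  0.37  4.25] [-0.002  0.003 -0.009]
t 5.0 tcp unit -0.1016 -0.011 0.343 w 0.0343 F unit [np.float64(0.69), np.float64(-1.75), np.float64(-1.08)] q [-0.19  0.45  0.3   1.82 -0.16  0.9   0.31]
```

>>> {"fn": "play_rows", "kwargs": {"moves": "5 0.1 0 0 0 0 0.6;10 0.2 0 0 0 0 0.6;14.2 0.4 0 0 0 -0.009 0.6;14.2 0.4 0 0 0 -0.009 0.6;14.2 0.4 2 0 0 -0.009 0.6;14.2 0.4 4 0 0 -0.009 0.6;14.2 0.4 6.2 0 0 -0.009 0.6;14.2 0.4 6.2 0 0 -0.009 0.6"}}

```text
time_s: 5.8
position: [0.5246, 0.11, 0.2781]
eef_rot: [-2.054, -2.374, 0.012]
ft_force: [-0.2, 0.0, 0.2]
width: 0.034
```

```bash
python3 -c "
from h import *
goto(.04,-.016,.255)
crop('side','side2.png',190,130,200,150,4)"
```

```text
row cm [0.05 0.1  2.31] [-0.007  0.003 -0.001]
t 5.8 tcp unit 0.0396 -0.0152 0.2781 w 0.034 F unit [np.float64(0.05), np.float64(0.19), np.float64(0.21)] q [-0.43  0.52  0.26  1.9  -0.19  0.74  0.08]
```

View pics/side2.png

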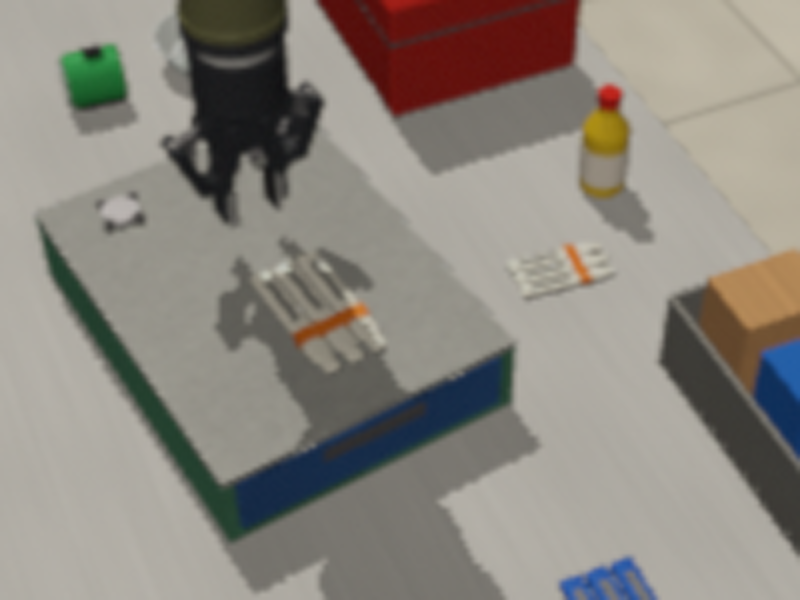

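The drawer is shut flush, and the fingers hang behind the trio's back end (crop about (250,215)). Now I'll descend gently.

>>> {"fn": "play_rows", "kwargs": {"moves": "0 0.1 1 0 0 0 0.6;0 0.1 1.8 0 0 0 0.6;0 0.1 2.1 0 0 0 0.6;0 0.1 2.4 0 0 0 0.6;0 0.1 2.5 0 0 0 0.6;0 0.1 2.6 0 0 0 0.6;0 0.1 2.6 0 0 0 0.6;0 0.1 2.6 0 0 0 0.6"}}

```text
time_s: 6.65
position: [0.5261, 0.1101, 0.2537]
eef_rot: [-2.055, -2.375, 0.009]
ft_force: [-0.2, 1.1, 0.1]
width: 0.0345
```

```bash
python3 -c "
from h import *
goto(.04,-.016,.249)"
```

```text
row cm [ 0.05 -0.07  0.47] [-0.005  0.003 -0.001]
t 6.65 tcp unit 0.0395 -0.0167 0.2537 w 0.0345 F unit [np.float64(1.1), np.float64(0.05), np.float64(0.12)] q [-0.41  0.56  0.25  1.93 -0.2   0.69  0.09]
```

>>> {"fn": "play_rows", "kwargs": {"moves": "0 0 0.1 0 0 0 0.6;0 0 0.2 0 0 0 0.6;0 0 0.2 0 0 0 0.6;0 0 0.3 0 0 0 0.6;0 0 0.3 0 0 0 0.6;0 0 0.4 0 0 0 0.6;0 0 0.4 0 0 0 0.6;0 0 0.4 0 0 0 0.6"}}

```text
time_s: 7.45
position: [0.5261, 0.1101, 0.2497]
eef_rot: [-2.055, -2.375, 0.009]
ft_force: [1.0, -0.2, -0.3]
width: 0.0341
```

```bash
python3 -c "
from h import *
goto(.04,-.016,.249)"
```

```text
row cm [ 0.05 -0.07  0.07] [-0.005  0.003 -0.001]
t 7.45 tcp unit 0.0395 -0.0167 0.2497 w 0.0341 F unit [np.float64(-0.3), np.float64(-1.01), np.float64(-0.27)] q [-0.41  0.56  0.24  1.93 -0.2   0.68  0.1 ]
```

>>> {"fn": "play_rows", "kwargs": {"moves": "0 0 0.05 0 0 0 0.6;0 0 0.1 0 0 0 0.6;0 0 0.15 0 0 0 0.6;0 0 0.2 0 0 0 0.6;0 0 0.25 0 0 0 0.6;0 0 0.3 0 0 0 0.6;0 0 0.3 0 0 0 0.6;0 0 0.3 0 0 0 0.6"}}

```text
time_s: 8.25
position: [0.5261, 0.11, 0.2477]
eef_rot: [-2.056, -2.375, 0.008]
ft_force: [-3.3, 0.5, 10.8]
width: 0.034
```

>>> {"fn": "play_rows", "kwargs": {"moves": "0 0 -0.3 0 0 0 0.6;0 0 -0.3 -0.005 0.003 -0.001 0.6;0 0 -0.3 -0.005 0.003 -0.001 0.6;-1 0 -0.3 -0.005 0.003 -0.001 0.6;-1.8 0 -0.3 -0.005 0.003 -0.001 0.6;-2.3 0 -0.3 -0.005 0.003 -0.001 0.6;-2.3 0 -0.3 -0.005 0.003 -0.001 0.6;-2.3 0 -0.3 -0.005 0.003 -0.001 0.6"}}

```text
time_s: 9.05
position: [0.5294, 0.087, 0.2507]
eef_rot: [2.055, 2.376, 0.001]
ft_force: [0.6, 0.8, 0.3]
width: 0.034
```

```bash
python3 -c "
from h import *
goto(-.06,-.0165,.2505)"
```

```text
row cm [-7.62 -0.    0.02] [ 0.001 -0.    -0.001]
t 9.05 tcp unit 0.0162 -0.0166 0.2507 w 0.034 F unit [np.float64(0.69), np.float64(-0.69), np.float64(0.27)] q [-0.37  0.56  0.24  1.93 -0.2   0.67  0.14]
```

>>> {"fn": "play_rows", "kwargs": {"moves": "-0.5 0 0 0 0 0 0.6;-1 0 0 0 0 0 0.6;-1.5 0 0 0 0 0 0.6;-2 0 0 0 0 0 0.6;-2.5 0 0 0 0 0 0.6;-3 0 0 0 0 0 0.6;-3.5 0 0 0 0 0 0.6;-4 0 0 0 0 0 0.6"}}

```text
time_s: 9.85
position: [0.5352, 0.047, 0.2507]
eef_rot: [2.056, 2.375, 0.001]
ft_force: [-0.3, 0.0, -1.3]
width: 0.0341
```

```bash
python3 -c "
from h import *
goto(-.06,-.0165,.2505)"
```

```text
row cm [-3.57  0.    0.02] [ 0.001 -0.    -0.001]
t 9.85 tcp unit -0.0243 -0.0165 0.2507 w 0.0341 F unit [np.float64(0.06), np.float64(0.29), np.float64(-1.3)] q [-0.29  0.56  0.23  1.93 -0.2   0.67  0.21]
```

>>> {"fn": "play_rows", "kwargs": {"moves": "-0.5 0 0 0 0 0 0.6;-1 0 0 0 0 0 0.6;-1.5 0 0 0 0 0 0.6;-2 0 0 0 0 0 0.6;-2.5 0 0 0 0 0 0.6;-3 0 0 0 0 0 0.6;-3.4 0 0 0 0 0 0.6;-3.6 0 0 0 0 0 0.6"}}

```text
time_s: 10.65
position: [0.5404, 0.0108, 0.2507]
eef_rot: [2.056, 2.375, 0.001]
ft_force: [-0.1, 1.7, -0.5]
width: 0.034
```

```bash
python3 -c "
from h import *
goto(-.079,-.0165,.2505)
crop('side','side3.png',220,180,130,100,6)"
```

```text
row cm [-1.81  0.01  0.02] [ 0.001 -0.    -0.002]
t 10.65 tcp unit -0.0609 -0.0165 0.2507 w 0.034 F unit [np.float64(1.69), np.float64(-0.2), np.float64(-0.53)] q [-0.21  0.56  0.23  1.92 -0.19  0.68  0.27]
```

View pics/side3.png

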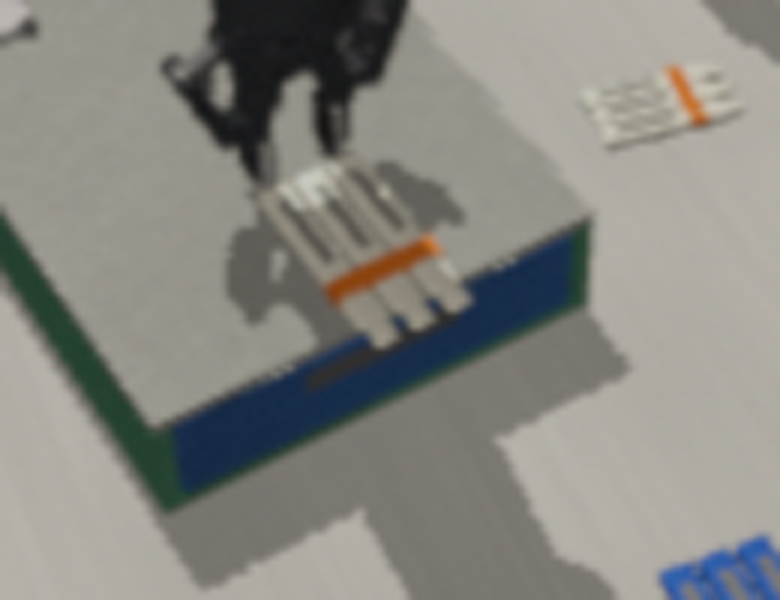

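The trio has slid straight, with its tips already over the edge and the stripe (crop (330,290)–(437,245)) nearly parallel to the edge (155,430)–(590,217). I'll measure what remains.

```bash
cat >> h.py <<'E'
def inv(w):
    u=np.load("unit.npy"); c,s=np.cos(u[2]),np.sin(u[2]); return (w[:,:2]-u[:2])@np.array([[c,-s],[s,c]])
def stripe(n,box):
    """orange stripe in picture box: unit-frame centre, end centres"""
    im=np.load("last_"+n+".npy"); u0,v0,w,h=box; H=cv2.cvtColor(np.ascontiguousarray(im[v0:v0+h,u0:u0+w]),cv2.COLOR_BGR2HSV)
    m=cv2.inRange(H,(4,150,90),(20,255,255)); k,l,st,_=cv2.connectedComponentsWithStats(m); m=l==1+np.argmax(st[1:,4])
    v,u=np.nonzero(m); p=inv(pix2w(n,np.c_[u+u0,v+v0],.083)); c=p.mean(0); e=np.linalg.svd(p-c)[2][0]
    print(n,"stripe n",len(p),"centre",c.round(4),"angle off unit y deg",np.degrees(np.arctan(e[0]/e[1])).round(2),"extent",np.ptp(p,axis=0).round(4))
E
python3 - <<'E'
from h import *
print("side edge ends",inv(c2w([(155,430),(590,217)],.075,"side",(220,180),6)).round(4))
stripe("side",(265,210,40,30))
crop('top','top2.png',180,130,180,150,4)
stripe("top",(240,200,110,60))
E
```

```text
side edge ends [[-0.175   0.1269]
 [-0.1733 -0.1285]]
side stripe n 51 centre [-0.1515 -0.0144] angle off unit y deg -0.67 extent [0.0106 0.0601]
top stripe n 88 centre [-0.1512 -0.0156] angle off unit y deg 0.69 extent [0.0113 0.0591]
```

View pics/top2.png

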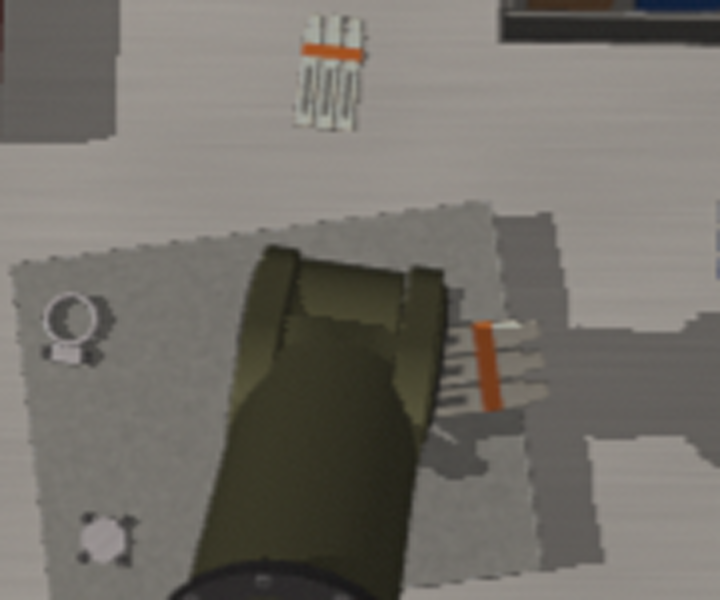

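>>> {"fn": "play_rows", "kwargs": {"moves": "-0.4 0 0 0 0 0 0.6;-0.8 0 0 0 0 0 0.6;-1.2 0 0 0 0 0 0.6;-1.5 0 0 0 0 0 0.6;-1.7 0 0 0 0 0 0.6;-1.75 0 0 0 0 0 0.6;-1.75 0 0 0 0 0 0.6;-1.75 0 0 0 0 0 0.6"}}

```text
time_s: 11.55
position: [0.5429, -0.0063, 0.2507]
eef_rot: [2.056, 2.375, 0.001]
ft_force: [-0.0, -0.2, 0.6]
width: 0.0341
```

```bash
python3 - <<'E'
from h import *
goto(-.079,-.0165,.2505)
for n in("side","top"): np.save("last_"+n,robot.snapshot(n)[:,:,::-1])
stripe("side",(265,210,45,40)); stripe("top",(240,200,110,60))
# side: edge grey->blue, subpixel crossing along columns; top: grey->table with drawer shut, known strips outside trio
im=np.load("last_side.npy").astype(float); X=[]
for y in np.r_[np.arange(-.11,-.07,.004),np.arange(.055,.11,.004)]:
    u=np.load("unit.npy");c,s=np.cos(u[2]),np.sin(u[2])
    xs=np.arange(-.19,-.15,.0005); W=np.c_[u[0]+xs*c-y*s,u[1]+xs*s+y*c,xs*0+.075]; q=w2pix("side",W).astype(np.float32)
    r=cv2.remap(np.float32(im[:,:,2]),q[:,:1],q[:,1:],cv2.INTER_LINEAR).ravel()
    h=(np.median(r[-25:])+r[:20].min())/2; i=np.nonzero(r>h)[0]; X.append((y,xs[i[0]]))
X=np.array(X); print("side edge",X[:,1].round(4), "fit",np.polyfit(X[:,0],X[:,1],1).round(4))
im=np.load("last_top.npy").astype(float);X=[]
E
python3 - <<'E'
import numpy as np,cv2
im=np.load("last_side.npy"); a=cv2.resize(im[190:290,220:350],None,fx=6,fy=6,interpolation=cv2.INTER_CUBIC)
cv2.imwrite("pics/side4.png",a)
E
```

```text
row cm [-0.09  0.    0.02] [ 0.001 -0.    -0.002]
t 11.55 tcp unit -0.0781 -0.0165 0.2507 w 0.0341 F unit [np.float64(-0.16), np.float64(0.05), np.float64(0.58)] q [-0.18  0.57  0.22  1.92 -0.19  0.68  0.3 ]
side stripe n 56 centre [-0.1695 -0.0151] angle off unit y deg -0.9 extent [0.0119 0.0617]
top stripe n 89 centre [-0.1683 -0.0162] angle off unit y deg 0.31 extent [0.0115 0.0595]
side edge [-0.1735 -0.174  -0.174  -0.1745 -0.1745 -0.1745 -0.1745 -0.175  -0.1775
 -0.177  -0.1785 -0.178  -0.1765 -0.1755 -0.1745 -0.1745 -0.1745 -0.1745
 -0.1745 -0.1745 -0.174  -0.1745 -0.1745 -0.1745] fit [-0.0011 -0.1751]
```

View pics/side4.png

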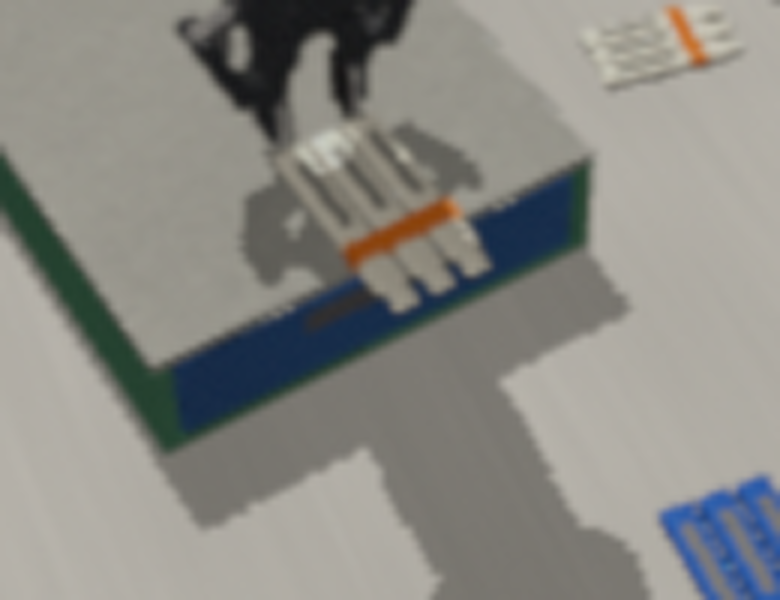

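```bash
cat > e.py <<'E'
from h import *
u=np.load("unit.npy");c,s=np.cos(u[2]),np.sin(u[2])
def prof(n,x0,x1,y,z=.075):
    im=np.load(f"last_{n}.npy").astype(np.float32).mean(2) if n=="top" else np.load(f"last_{n}.npy").astype(np.float32)[:,:,2]
    xs=np.arange(x0,x1,.0005); W=np.c_[u[0]+xs*c-y*s,u[1]+xs*s+y*c,xs*0+z]; q=w2pix(n,W).astype(np.float32)
    return xs,cv2.remap(im,q[:,:1].copy(),q[:,1:].copy(),cv2.INTER_LINEAR).ravel()
for n in("top","side"):
  for nm,x in(("front",-.17),("back",.17)):
    for ys in(np.arange(-.11,-.06,.003),np.arange(.05,.11,.003)):
        P=np.mean([prof(n,x-.02,x+.02,y)[1] for y in ys],0); xs=np.arange(x-.02,x+.02,.0005)[:len(P)]
        g=np.gradient(cv2.GaussianBlur(P[None],(9,1),0).ravel()); print(n,nm,ys[0].round(2),"edge",xs[np.argmax(abs(g))].round(4),"prof",P[::5].astype(int))
E
python3 e.py
```

```text
top front -0.11 edge -0.155 prof [ 95  95  95  95  96  95  95  97 105 116 115 115 114 106  91  77]
top front 0.05 edge -0.17 prof [ 94  94  94  94  94  94  93  95 104 113 112 111 109 106 106 105]
top back -0.11 edge 0.1705 prof [117 108 111 114 115 115 116 119 130 143 146 146 146 146 146 146]
top back 0.05 edge 0.17 prof [113 114 114 114 114 113 114 120 133 145 146 146 146 145 145 145]
side front -0.11 edge -0.1775 prof [ 24  23  23  26  39  63  89 114 136 147 150 149 146 143 140 138]
side front 0.05 edge -0.1735 prof [ 23  23  23  25  37  62  89 117 140 148 151 150 148 145 143 142]
side back -0.11 edge 0.1695 prof [103 104 104 103 101 102 107 114 121 128 134 138 141 145 147 150]
side back 0.05 edge 0.167 prof [147 148 149 150 150 152 157 163 169 173 175 176 176 176 176 176]
```

Top camera: edge at −170.0 mm and stripe at −168.3 (1.7 mm short). The side view says about 3.5 mm short. I'll push 2 mm more, then withdraw.

>>> {"fn": "play_rows", "kwargs": {"moves": "-0.05 0 0 0 0 0 0.6;-0.1 0 0 0 0 0 0.6;-0.15 0 0 0 0 0 0.6;-0.2 0 0 0 0 0 0.6;-0.22 0 0 0 0 0 0.6;-0.22 0 0 0 0 0 0.6;-0.22 0 0 0 0 0 0.6;-0.22 0 0 0 0 0 0.6"}}

```text
time_s: 12.45
position: [0.5432, -0.0084, 0.2507]
eef_rot: [2.056, 2.375, 0.001]
ft_force: [-0.2, 0.1, 0.1]
width: 0.034
```

>>> {"fn": "play_rows", "kwargs": {"moves": "0.5 0 0 0 0 0 0.6;1.5 0 0 0 0 0 0.6;2.5 0 0 0 0 0 0.6;3 0 -2 0 0 0 0.6;3 0 -6 0 0 0 0.6;6 0 -10 0 0 0 0.6;10 0 -12 0 0 0 0.6;14 0 -12 0 0 0 0.6"}}

```text
time_s: 13.25
position: [0.5233, 0.1319, 0.3742]
eef_rot: [2.054, 2.372, 0.01]
ft_force: [0.2, 1.2, -0.8]
width: 0.0342
```

>>> {"fn": "play_rows", "kwargs": {"moves": "4 0 0 0 0 0 0.6;8 0 0 0 0 0 0.6;12 0 0 0 0 0 0.6;16 0 0 0 0 0 0.6;20 0 0 0 0 0 0.6;22 0 0 0 0 0 0.6;22 0 0 0 0 0 0.6;22 0 0 0 0 0 0.6"}}

```text
time_s: 14.05
position: [0.4916, 0.3495, 0.3742]
eef_rot: [2.053, 2.372, 0.008]
ft_force: [0.7, -1.9, 0.9]
width: 0.034
```

```bash
python3 - <<'E'
from h import *
goto(.3,0,.37)
crop("side","side5.png",190,130,200,150,4); crop("top","top3.png",180,130,180,150,4)
stripe("side",(265,210,45,40)); stripe("top",(240,200,110,60))
E
python3 e.py
```

```text
row cm [ 1.86 -1.73  0.41] [ 0.007 -0.    -0.001]
t 14.05 tcp unit 0.2813 -0.0172 0.3742 w 0.034 F unit [np.float64(-1.96), np.float64(-0.47), np.float64(0.93)] q [-0.81  0.5   0.24  1.61 -0.13  1.04 -0.39]
side stripe n 54 centre [-0.1713 -0.0153] angle off unit y deg -1.6 extent [0.0109 0.0617]
top stripe n 88 centre [-0.1702 -0.0154] angle off unit y deg -0.07 extent [0.0117 0.0598]
top front -0.11 edge -0.1695 prof [ 92  92  92  92  92  92  92  94 101 112 111 111 112 111 111 110]
top front 0.05 edge -0.17 prof [ 91  91  91  91  91  91  90  91  96 101  98  96  93  91  89  86]
top back -0.11 edge 0.1705 prof [109 102 106 110 111 111 112 114 125 138 141 141 141 141 141 141]
top back 0.05 edge 0.17 prof [101 103 104 105 106 107 109 115 129 140 141 141 140 140 140 140]
side front -0.11 edge -0.1775 prof [ 22  21  21  24  36  59  83 107 129 139 143 144 143 143 143 143]
side front 0.05 edge -0.1775 prof [ 21  20  20  23  34  57  81 104 121 127 127 124 121 118 115 110]
side back -0.11 edge 0.1665 prof [116 118 123 129 134 139 147 154 161 166 169 171 171 171 171 171]
side back 0.05 edge 0.167 prof [129 131 134 136 138 142 147 154 161 165 167 168 168 168 168 168]
```

View pics/top3.png

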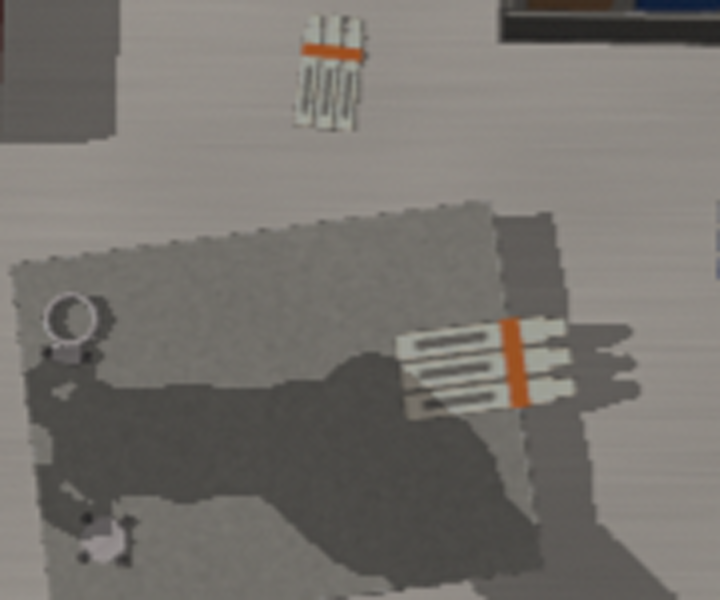

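View pics/side5.png

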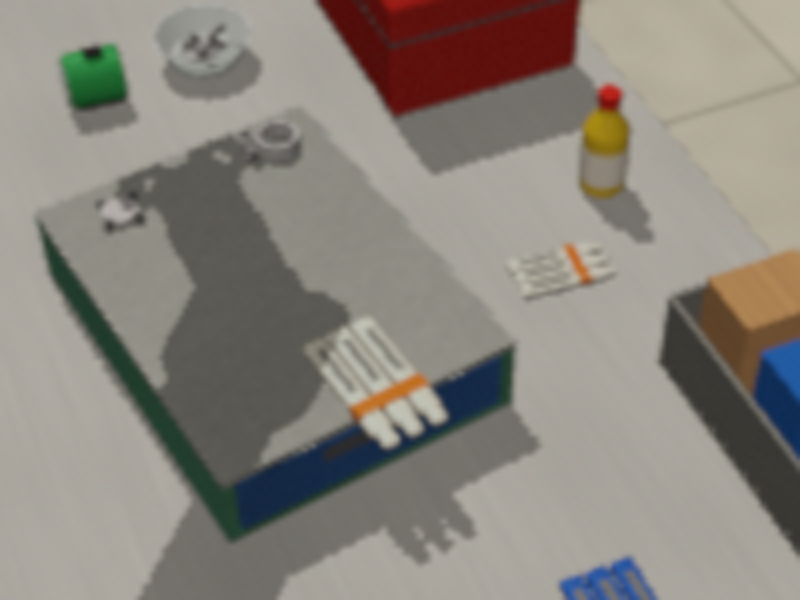

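In the top picture the stripe (crop (515,362)) lies on the front edge line and the trio is square to it. The side picture shows the drawer flush and the other things where they were. Handing in.

```bash
python3 -c "
from workcell import robot
print(robot.sign_off())"
```

```text
the job is handed in; nothing more can be done
None
```

The job is handed in, after about 14 s of robot time against the 53 s limit. I pushed the drawer shut against its stop first (about 11 N). Then I slid the large white trio with two fingertips on its back end until the tips stuck out over the front edge, and moved the arm clear.

- **Stripe position:** in the last top picture the stripe's centre is at −170.2 mm and the edge at −170 mm. The trio is within about 0.1° of square.
- **Disagreement:** the side camera puts the stripe 2 to 4 mm short of the edge and up to 1.6° off square. I trusted the top camera, because it measured the unit's 340 mm depth correctly and its error from the levers' height is small.
- **Everything else:** the drawer looked flush. The other things in the last pictures (spoke key, seat clamp, headlamp, dish, small white levers) looked unmoved. I did not look again at the pedal and multi-tool, which stand well away from where the arm worked.

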